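# Prop the slide-drying cabinet's door ajar with its stay

## Robot

A 6-joint arm with a two-finger parallel gripper is mounted at the origin on the work surface. World frame = base frame: x ahead of the robot, y to its left, z up, the work surface at z = 0. Lengths are in m, angles in degrees, forces in N, time in s.
With the tool pointing down it reaches from about 0.4 to 0.825 m from the base axis. Payload 7 kg.
Tool frame: the origin (TCP) lies on the centre line of the jaws, within the pads' length; the fingertips stand 22 mm ahead of it and the grasp point (between the pads) lies 3 mm ahead of it; z points along the fingers, y is the line along which they close (so a half turn about z gives the same grasp; the last joint's range is limited). The gripper opens to 88 mm and grips with 3 to 60 N. Pads are 19 mm wide; open, the fingers measure 130 mm over their backs; the gripper's body (78 mm by 193 mm) begins 47 mm behind the grasp point.
Start: joints at [-47.091, 20.546, 0.682, 0, -70.136, -16.507], TCP at [0.3, -0.605, 0.221] pointing down, gripper open.
Joint ranges: [-176.03, 176.03], [-82.01, 121.73], [-58.28, 71.71], [-173.87, 95.51], [-174.79, -0.11], [-173.66, 173.66]. Speed limits (degrees/s): [136.94, 136.94, 172.46, 180, 180, 180].

## Interface

Orientations are given as [roll, pitch, yaw] about the fixed x, y, z axes, in that order (R = Rz(yaw) Ry(pitch) Rx(roll)).
In Python, from plant import get_state, cams, r gives the robot as it stands.
- The arm moves only by the tool apply_moves, never from a script. Its argument "targets" is a list of rows, each an object with "dp": the shift along the world's x, y, z in m, a list of three; "yaw": the turn about the world's z in degrees. In form: [{"dp": [x, y, z], "yaw": yaw}, ...]. A call has 1 to 20 rows; each row is the pose to reach, as a shift and turn from the pose commanded when the call began; what a row does not reach only later rows make up. A row lasts 1/12 s, in which the tool goes at most 41.7 mm and 7.16 degrees, less where a joint would pass 70% of its speed; a pose out of reach is approached as far as the arm can. A call with a gripper value outside its range is refused whole. "grip" is the gripper command: -1 is fully open, 1 is shut, values between are in proportion, set as the call begins (left out, the last holds). The fingers move at their own pace and stop on an object; "squeeze" is the grip in N (left out, the last holds). Time passes only in rows, so rows that repeat a pose let the fingers close. It gives the time, the measured TCP pose, the force, the opening and the grip force at its end, in the units of the state.
- get_state(): the state, without advancing time (a new reading comes with each control period).
- cams.capture(name): name is "scene" or "side" or "wrist"; returns a dict with "image" (400x640x3 uint8, red, green, blue), "range_z" (400x640 float32, m along the optical axis (not along the pixel's ray), 0 where there is no reading), "fx", "fy", "cx", "cy" (pixels), "k1" (the pictures are not rectified: a ray, as slopes to the right and down, at radius r is drawn at 1 + k1 r^2 times it, then the intrinsics apply), "R" (3x3) and "t" (3): a world point X has camera coordinates R X + t; the wrist camera has in their place "T_tool_cam" (4x4, takes a point from camera to tool coordinates, whose origin is the TCP and whose axes are the flange's). Camera axes: x right, y down, z forward; pixel columns grow to the right and rows downward; lengths in m; the calibration is good to about 2 mm. A picture is of the moment at which its call begins: read the wrist's pose just before it.
- r.close_job(): hands the job in; it is judged then, once.
The state is a dict: "time_s": time; "joints": joint angles; "qd": joint speeds; "joint_torque": joint torques, N m; "tcp_pos": TCP position; "eef_rot": TCP orientation; "contact_force": force on the tool from outside, world axes, zero at the start; "moment": the same for the moment, N m; "gripper_width": finger opening in m; "gripper_force": force on a finger pad.
Only numpy, scipy, OpenCV 4.12 (cv2) and the standard library are available. Lean on these libraries where they do the work, as an engineer would, in place of code of your own. Each camera call takes 0.05 s, during which the arm holds its last target. There are 200 camera calls.

## Task

Prop the door of the slide-drying cabinet ajar so the stained slides can air: take the perforated stay bar from its rack, drop the eye at its blue-banded end over the door's tall pin, draw the sprung door open with it, and feel for the peg on the cabinet's roof until the hole between the two yellow stripes drops over it, so that the bar lies flat and fully home on both and holds the door by itself. The bar stands on edge in the rack, so lay it flat on the bench and take it again before its holes can face down. Let go of it at the end, and leave the dish, jar, bottle and beaker where they stand.

Things in the scene. Friction and masses are not known exactly. Their poses are not given: they have to be found in the camera images.
- stay_mid (a point): centre of the stay, a loose flat aluminium bar 190 x 30 x 8 mm, 0.1 to 0.16 kg. Own x: along it to the plain end; z: across its width; y: through its thickness, as the holes run. It starts on edge in the rack, z up; laid flat, either face may be up. Through holes on its centre line: eye, 13 dia, at x = -80 by a blue band; 12 dia at x = -20, 5, 30, 55, 80; only that at 30 goes on the peg
- stay_eye (a point): centre of the stay's eye (13 mm hole), half-way through the bar's thickness, 80 mm from the middle on the blue-banded end
- stay_hole (a point): centre of the stay's chosen hole (12 mm, between the yellow stripes), half-way through the thickness, 30 mm from the middle on the other side, so 110 mm from the eye
- door_pin (a point): the eye's seat on the door's pin: on the pin's axis, 4 mm above the boss that the bar rests on (16 dia, 8 high, on the door's top edge). Upright brass pin, 9 dia, coned to 3 dia over its last 5 mm, tip 26 mm above this point; 130 mm along the door from the hinge and 8 mm in front of the hinge axis when shut. Moves with the door
- door_hinge (a point): point on the door's upright hinge axis, at the same height as peg_mid and door_pin; its axes are those of the cabinet
- door (a joint): door's opening angle, rad, 0 shut, at most 1.4; opens towards the cabinet's front (-x) about the upright hinge at its left front edge (+y), clockwise seen from above. A spring shuts it (0.14 N m when shut, 0.26 N m at 0.6 rad: 1 to 2 N at the pin), so it does not stay open by itself. Stands at 0.5 to 0.7 with the stay rightly seated
- cabinet: slide-drying cabinet, white box 200 deep (x) x 260 wide (y) x 140 high, fixed; origin at the centre of its underside, front faces its -x; blue-framed glass door 240 wide on the front
- rack: green plastic rack fixed on the bench; origin: centre of its underside. Base 200 (x) x 50 (y) x 5 high; two pairs of prongs at x = -80 and 80, each 20 long in x, tops 23 above the bench, 11 apart; the stay stands on edge between them along x, lower edge 5 and upper edge 35 mm above the bench, its middle free for fingers. The bench between rack and cabinet (round x = 0.46, y = -0.1 m) is clear
- dish: bystander: loose glass dish, 64 diameter, 15 high, on the rear right of the cabinet's roof; origin at its underside
- jar: bystander: amber jar with red lid, 48 diameter, 70 high; origin at its underside
- dropper: bystander: white bottle with blue cap, 36 diameter, 85 high; origin at its underside
- beaker: bystander: glass beaker, 66 diameter, 85 high; origin at its underside
- peg_mid (a point): on the cabinet's roof, in the cabinet's axes: mid-setting of the fixed peg. The peg stands up to 10 mm from it either way along x; where is not reported: see it or feel for it. Brass peg, 9 dia, bevelled to 7 dia over its last 2 mm, tip 10 mm above this height (a level bar on the tall pin can pass over it). Seated, the hole's centre is at this height, 4 mm above the peg's boss (16 dia, 8 high)

How it is judged (in metres and radians):
At the end, for the whole second after the job is handed in: The bar lies flat and fully home: striped hole down round the peg (centre within 13 mm fore and aft and 4 mm sideways of peg_mid, 3 mm in height: only that hole on the peg allows this), eye round the door pin (4 mm sideways, 3 mm in height), door held at 0.45 to 0.75 rad by the bar alone (x of stay_hole in the frame of peg_mid between -0.013 and 0.013 m and y of stay_hole in the frame of peg_mid between -0.004 and 0.004 m and z of stay_hole in the frame of peg_mid between -0.003 and 0.003 m and horizontal distance between stay_eye and door_pin below 0.004 m and z of stay_eye in the frame of door_pin between -0.003 and 0.003 m and value of joint door between 0.45 and 0.75 rad); the robot touches nothing.
It fails at once if a bystander was shifted by more than 20 mm (distance of any of dish, jar, dropper, beaker from where it was at the start of the episode above 0.02 m).
It also fails if it takes over 72 s, if anything falls off the work surface, if the arm or the gripper's body presses on something with over 40 N, if the wrist force passes 120 N, or if a joint passes its speed limit or range.

## Working session

There is one attempt and no reset: what is moved stays moved. The work goes in short steps, Python scripts to look and compute and a tool call to move; the robot and the scene stay as the last step left them, time stands still between calls to the robot, and variables do not carry over. Pictures are saved under pics/ and viewed, at most 10 in all, crops included, and the job is handed in when it is done.

Besides the shell and the picture viewer there is one more tool, called by a JSON object that holds its "method" and its "body", one argument or row to a line. apply_moves: Moves the arm, as the interface text tells. Its arguments: {"type":"object","properties":{"targets":{"type":"array","items":{"type":"object","properties":{"dp":{"type":"array","items":{"type":"number"}},"yaw":{"type":"number"}}}},"grip":{"type":"number"},"squeeze":{"type":"number"}},"required":["targets"]}

```bash
mkdir -p pics; ls
cat > h.py <<'E'
import numpy as np, cv2
from plant import get_state, cams, r
def cap(n,f=None):
    s=get_state(); c=cams.capture(n)
    if n=='wrist':
        from scipy.spatial.transform import Rotation as Ro
        T=np.eye(4);T[:3,:3]=Ro.from_euler('xyz',s['eef_rot'],degrees=True).as_matrix();T[:3,3]=s['tcp_pos']
        M=np.linalg.inv(T@np.array(c['T_tool_cam'])); c['R']=M[:3,:3];c['t']=M[:3,3]
    c['R']=np.array(c['R']);c['t']=np.array(c['t'])
    if f: cv2.imwrite('pics/'+f,c['image'][:,:,::-1])
    return c
def rays(c,uv):
    uv=np.atleast_2d(uv).astype(float)
    d=(uv-[c['cx'],c['cy']])/[c['fx'],c['fy']]; x=d.copy()
    for _ in range(20): x=d/(1+c['k1']*(x**2).sum(1,keepdims=True))
    return np.c_[x,np.ones(len(x))]
def plane(c,uv,z):
    d=rays(c,uv)@c['R']; o=-c['R'].T@c['t']
    return o+d*((z-o[2])/d[:,2])[:,None]
def depth(c,uv):
    uv=np.atleast_2d(uv); q=uv.astype(int); Z=c['range_z'][q[:,1],q[:,0]]
    return (rays(c,uv)*Z[:,None]-c['t'])@c['R']
def proj(c,X):
    p=np.atleast_2d(X)@c['R'].T+c['t']; x=p[:,:2]/p[:,2:]
    x=x*(1+c['k1']*(x**2).sum(1,keepdims=True))
    return x*[c['fx'],c['fy']]+[c['cx'],c['cy']]
E
python3 - <<'E'
from h import *
print(get_state())
a=cap('scene','scene.png');b=cap('side','side.png');w=cap('wrist','wrist.png')
for c in(a,b,w): print(-c['R'].T@c['t'],c['R'][2],c['fx'],c['k1'])
E
```

```text
pics
{'time_s': 0.0, 'joints': array([-4.70901113e+01,  2.05913507e+01,  6.34339538e-01, -1.98020378e-02,
       -7.01359100e+01, -1.65053714e+01]), 'qd': array([ 0.00601304, -0.00267022, -0.06440604, -0.01647696, -0.03365768,
        0.08718635]), 'joint_torque': array([-4.33679752e-04, -5.82718134e+01,  2.93046999e+01,  6.99684441e+00,
        6.78255004e-03, -1.45636864e-04]), 'tcp_pos': array([ 0.29991488, -0.6041597 ,  0.21982895]), 'eef_rot': array([ 1.79905619e+02, -8.55376712e-03, -1.53602219e+02]), 'contact_force': array([-0.03221416,  0.14183363, -0.24459735]), 'moment': array([-0.04334713,  0.03009696,  0.04162156]), 'gripper_force': 0.0, 'gripper_width': 0.08794567994921733}
[ 1.11712574 -0.87865722  1.21550681] [-0.3403997   0.60722451 -0.71791812] 517.7741595127547 -0.07356901181547887
[ 0.35667498 -1.1457779   0.94615843] [ 0.15150293  0.81989987 -0.55209698] 458.88909374828 0.005617219892909163
[ 0.23840513 -0.63560935  0.38217742] [ 0.22901981  0.11561315 -0.9665317 ] 349.5058292731586 -0.05243201024072918
```

View pics/scene.png

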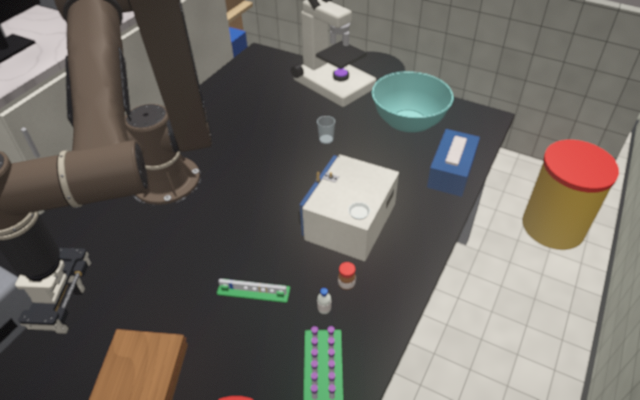

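View pics/side.png

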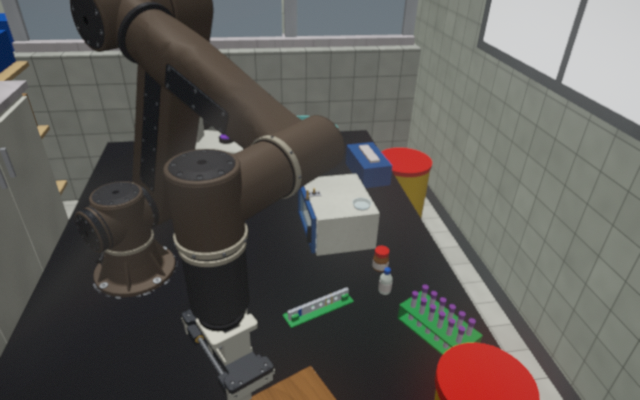

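The scene picture shows the bar in its rack at about (253,288), the cabinet roof around (350,195), and the brass pins at (318,176) and (331,176). The side view shows the bar at (319,303) and the cabinet roof at (340,197).

Run:
```python
from h import *
a=cap('scene');b=cap('side')
I=a['image'][:,:,::-1]; J=b['image'][:,:,::-1]
A=cv2.resize(I[150:310,205:405],None,fx=4,fy=4,interpolation=3)[:600]
cv2.imwrite('pics/c1.png',cv2.resize(I[150:300,205:405],None,fx=4,fy=4,interpolation=cv2.INTER_CUBIC))
cv2.imwrite('pics/c2.png',cv2.resize(J[170:330,270:470],None,fx=3.7,fy=3.7,interpolation=cv2.INTER_CUBIC))
for n,c in(('a',a),('b',b)):
    h=cv2.cvtColor(c['image'],cv2.COLOR_RGB2HSV)
    m=cv2.inRange(h,(45,120,60),(80,255,255)); k,l,s,ce=cv2.connectedComponentsWithStats(m)
    for i in range(1,k):
        if s[i,4]>40: print(n,'green',s[i],ce[i])
# depth-based: roof points
from itertools import product
uv=np.array(list(product(range(290,410),range(150,260))))
P=depth(a,uv); z=P[:,2]; m=(z>.132)&(z<.148)
Q=P[m]; print('roof',m.sum(),np.median(z[m])); r_=cv2.minAreaRect(Q[:,:2].astype(np.float32)); print(r_, cv2.boxPoints(r_))
uv=np.array(list(product(range(205,305),range(265,310))))
P=depth(a,uv); m=(P[:,2]>.026)&(P[:,2]<.045); r_=cv2.minAreaRect(P[m][:,:2].astype(np.float32)); print('bar',m.sum(),r_,cv2.boxPoints(r_),np.median(P[m],0))
for o in(-1,):
  for p in [(347,268),(323,296),(326,123)]: print(depth(a,p))
```

```text
a green [217 287  70  15 412] [249.05339806 294.53883495]
b green [ 398  291   60   63 1255] [425.31394422 323.59282869]
b green [283 294  71  34 552] [317.75905797 311.76811594]
b green [463 330  18  12 111] [471.90990991 336.53153153]
roof 4390 0.1391724080639366
((0.6470749974250793, 0.12665502727031708), (0.21820232272148132, 0.27203288674354553), 3.3712830543518066) [[ 0.53016406  0.25602028]
 [ 0.54616123 -0.01554185]
 [ 0.76398593 -0.00271022]
 [ 0.74798876  0.2688519 ]]
bar 252 ((0.5303735733032227, -0.2428281307220459), (0.18818259239196777, 0.01789739355444908), 22.03541374206543) [[ 0.4397981  -0.26983425]
 [ 0.4465128  -0.28642428]
 [ 0.62094903 -0.21582201]
 [ 0.6142343  -0.19923198]] [ 0.53158875 -0.2425361   0.03286534]
[[ 0.7500892  -0.09329697  0.07012319]]
[[ 0.73782023 -0.2090981   0.07682038]]
[[0.37780171 0.47694974 0.05401964]]
```

View pics/c1.png

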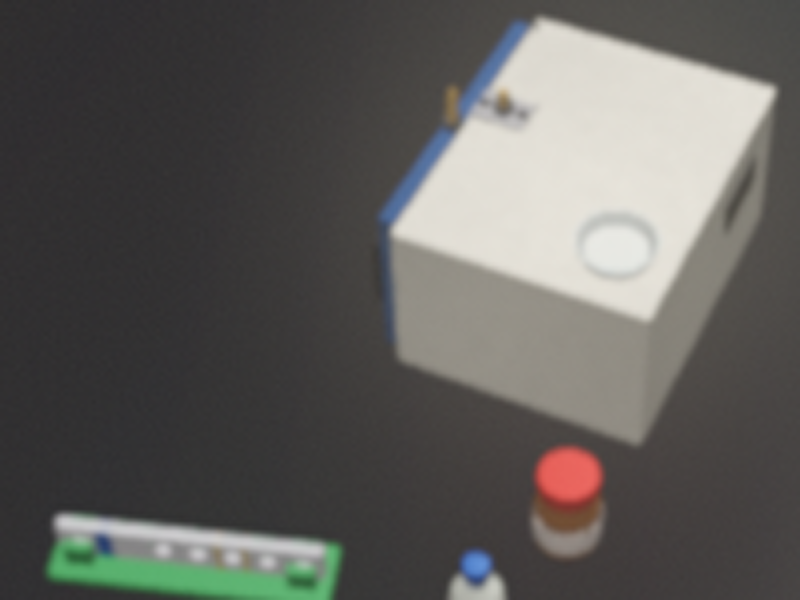

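The crop shows the bar with its blue eye end at the left (robot side). The pin base is at crop (452,125), the peg at (504,100), and the roof corners at (538,18), (775,90), (645,320) and (392,235).

Run:
```python
from h import *
a=cap('scene')
f=lambda *p: np.array(p)/4+np.array([205,150])-.4
print('roof\n',plane(a,f((538,18),(775,90),(645,320),(392,235)),.14).round(4))
print('peg tip/boss',plane(a,f((504,91),),.162).round(4),plane(a,f((503,108),),.15).round(4))
print('pin tip/base',plane(a,f((453,87),),.178).round(4),plane(a,f((451,125),),.148).round(4))
print('bar ends',plane(a,f((58,522),(326,549)),.035).round(4))
```

```text
roof
 [[ 0.5471  0.2518  0.14  ]
 [ 0.7474  0.2609  0.14  ]
 [ 0.7592  0.0012  0.14  ]
 [ 0.564  -0.0101  0.14  ]]
peg tip/boss [[0.5748 0.1415 0.162 ]] [[0.5769 0.1359 0.15  ]]
pin tip/base [[0.5474 0.1122 0.178 ]] [[0.5501 0.103  0.148 ]]
bar ends [[ 0.442  -0.2753  0.035 ]
 [ 0.6197 -0.206   0.035 ]]
```

View pics/c2.png

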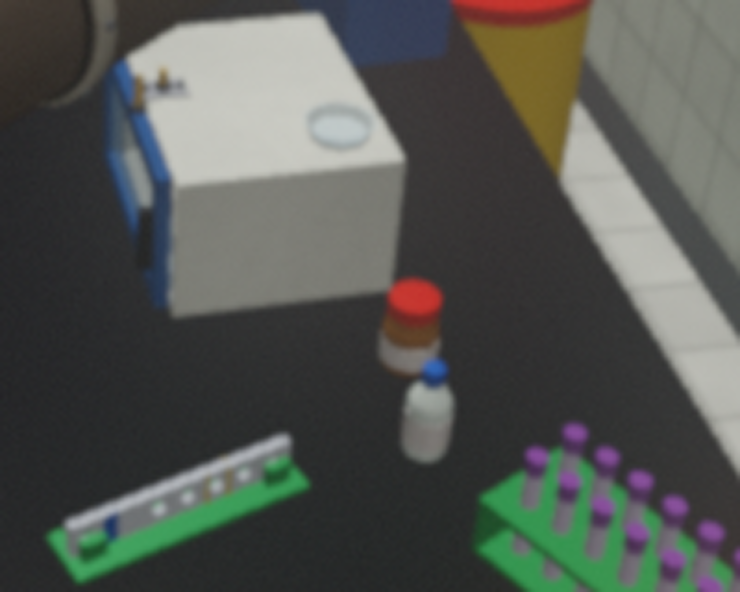

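{"method": "apply_moves", "body": {
  "targets": [
    {"dp":[0.04,0.06,0.0],"yaw":-2},
    {"dp":[0.08,0.12,0.0],"yaw":-4},
    {"dp":[0.12,0.18,0.0],"yaw":-4.4},
    {"dp":[0.15,0.23,0.0],"yaw":-4.4},
    {"dp":[0.18,0.28,0.0],"yaw":-4.4},
    {"dp":[0.2,0.32,0.0],"yaw":-4.4},
    {"dp":[0.22,0.355,0.0],"yaw":-4.4},
    {"dp":[0.229,0.361,0.0],"yaw":-4.4},
    {"dp":[0.229,0.361,0.0],"yaw":-4.4},
    {"dp":[0.229,0.361,0.0],"yaw":-4.4},
    {"dp":[0.229,0.361,0.0],"yaw":-4.4},
    {"dp":[0.229,0.361,0.0],"yaw":-4.4}
  ],
  "grip": -1
}}

```text
time_s: 1.3
tcp_pos: [0.5308, -0.2409, 0.2207]
eef_rot: [180.0, 0.0, -157.8]
contact_force: [0.4, -0.5, 0.5]
gripper_width: 0.0876
gripper_force: 0.0
```

The side crop agrees: the blue band is at the near-left end of the bar (110,525), and the stripes are at (215,488). The wrist is over the bar, so I'm going down to grasp it.

{"method": "apply_moves", "body": {
  "targets": [
    {"dp":[0,0,-0.04],"yaw":0},
    {"dp":[0,0,-0.08],"yaw":0},
    {"dp":[0,0,-0.12],"yaw":0},
    {"dp":[0,0,-0.155],"yaw":0},
    {"dp":[0,0,-0.175],"yaw":0},
    {"dp":[0,0,-0.184],"yaw":0},
    {"dp":[0,0,-0.184],"yaw":0},
    {"dp":[0,0,-0.184],"yaw":0}
  ]
}}

```text
time_s: 1.97
tcp_pos: [0.5294, -0.2442, 0.0374]
eef_rot: [-180.0, 0.0, -158.0]
contact_force: [-0.2, -0.6, 1.0]
gripper_width: 0.0878
gripper_force: 0.0
```

{"method": "apply_moves", "body": {
  "targets": [
    {"dp":[0,0,0],"yaw":0},
    {"dp":[0,0,0],"yaw":0},
    {"dp":[0,0,0],"yaw":0},
    {"dp":[0,0,0],"yaw":0},
    {"dp":[0,0,0],"yaw":0},
    {"dp":[0,0,0],"yaw":0},
    {"dp":[0,0,0],"yaw":0},
    {"dp":[0,0,0],"yaw":0},
    {"dp":[0,0,0],"yaw":0},
    {"dp":[0,0,0],"yaw":0}
  ],
  "grip": 1,
  "squeeze": 25
}}

```text
time_s: 2.8
tcp_pos: [0.5291, -0.2436, 0.0367]
eef_rot: [180.0, -0.0, -158.0]
contact_force: [-0.7, -0.7, -1.0]
gripper_width: 0.0267
gripper_force: 0.0
```

{"method": "apply_moves", "body": {
  "targets": [
    {"dp":[0,0,0],"yaw":0},
    {"dp":[0,0,0],"yaw":0},
    {"dp":[0,0,0],"yaw":0},
    {"dp":[0,0,0],"yaw":0},
    {"dp":[0,0,0],"yaw":0}
  ]
}}

```text
time_s: 3.22
tcp_pos: [0.5291, -0.2436, 0.0367]
eef_rot: [180.0, -0.0, -158.0]
contact_force: [0.1, -0.1, 0.1]
gripper_width: 0.001
gripper_force: 0.0
```

{"method": "apply_moves", "body": {
  "targets": [
    {"dp":[0,0,0.02],"yaw":0},
    {"dp":[0,0,0.05],"yaw":0},
    {"dp":[0,0.01,0.06],"yaw":-4},
    {"dp":[-0.01,0.04,0.06],"yaw":-8},
    {"dp":[-0.03,0.07,0.06],"yaw":-12},
    {"dp":[-0.05,0.1,0.06],"yaw":-16},
    {"dp":[-0.06,0.12,0.05],"yaw":-19},
    {"dp":[-0.065,0.135,0.03],"yaw":-19},
    {"dp":[-0.065,0.135,0.01],"yaw":-19},
    {"dp":[-0.065,0.135,0.0],"yaw":-19},
    {"dp":[-0.065,0.135,-0.003],"yaw":-19},
    {"dp":[-0.065,0.135,-0.003],"yaw":-19},
    {"dp":[-0.065,0.135,-0.003],"yaw":-19}
  ]
}}

```text
time_s: 4.3
tcp_pos: [0.4645, -0.1087, 0.0342]
eef_rot: [-180.0, 0.0, -177.0]
contact_force: [-0.2, -0.1, 0.0]
gripper_width: 0.0002
gripper_force: 0.0
```

Run:
```python
from h import *
a=cap('scene','s2.png');b=cap('side')
cv2.imwrite('pics/v2.png',np.hstack([cv2.resize(c['image'][:,:,::-1][150:340,y:y+200],None,fx=2,fy=2) for c,y in((a,190),(b,230))]))
```

```text
(no output)
```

View pics/v2.png

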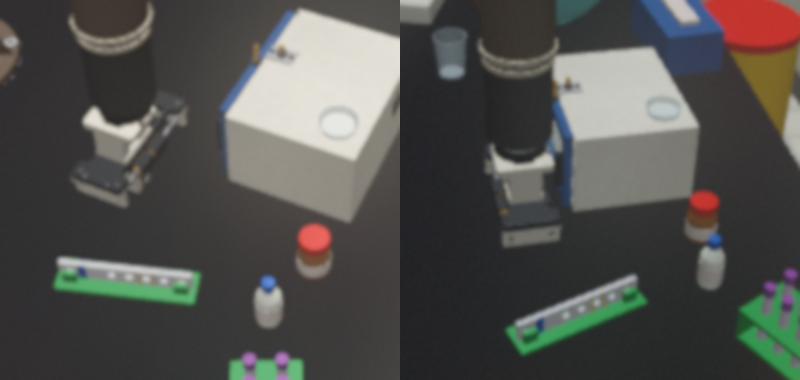

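The picture shows the bar still in the rack, untouched, with the gripper beside the cabinet. I missed the bar, so I'll check the height and position against the cameras.

Run:
```python
from h import *
a=cap('scene');b=cap('side');w=cap('wrist','w1.png')
s=get_state();print(s['tcp_pos'],s['gripper_width'])
for c,n in((a,'a'),(b,'b')): print(n,proj(c,[[.4645,-.1087,.034],[.4645,-.1087,.012],[.531,-.2406,.035],[.4645,-.1087,.0]]).round(1))
# triangulate bar ends
def tri(ua,ub):
    A=[];B=[]
    for c,u in((a,ua),(b,ub)):
        d=(rays(c,u)@c['R'])[0];d/=np.linalg.norm(d);o=-c['R'].T@c['t'];M=np.eye(3)-np.outer(d,d);A.append(M);B.append(M@o)
    return np.linalg.solve(sum(A),sum(B))
print(tri([205+57/4,150+520/4],[270+68/3.7,170+525/3.7]),tri([205+327/4,150+549/4],[270+288/3.7,170+438/3.7]))
print(depth(b,[[270+178/3.7,170+481/3.7]]))
print('wrist bench pts',depth(w,[[100,100],[500,100],[320,60]]))
```

```text
[ 0.46455394 -0.10870592  0.03434267] 0.00041525580493612286
a [[258.5 242.9]
 [259.3 247.6]
 [252.4 283.5]
 [259.7 250.1]]
b [[289.8 269.8]
 [289.9 275.4]
 [319.1 298.7]
 [289.9 278.4]]
[ 0.44137127 -0.274292    0.03256002] [ 0.62030617 -0.20410716  0.02897474]
[[ 0.52831281 -0.2405712   0.03027257]]
wrist bench pts [[ 0.39914925 -0.23758125 -0.00311631]
 [ 0.38773825 -0.01355894 -0.00163087]
 [ 0.37296509 -0.11457829 -0.00159094]]
```

View pics/w1.png

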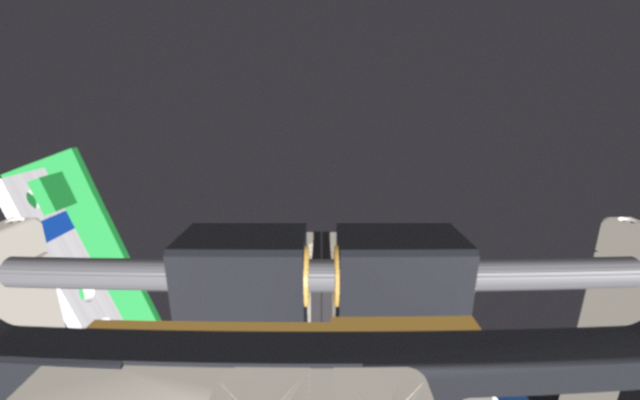

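The wrist view shows the jaws shut at (320,270), with the bar and rack still at the left (60,230). I'll use depth to find where the fingertips really end.

Run:
```python
from h import *
a=cap('scene');b=cap('side')
for c,u0,u1,v0,v1 in((a,225,300,190,262),(b,255,330,215,290)):
    P=depth(c,np.array([(u,v) for u in range(u0,u1) for v in range(v0,v1)]))
    m=(np.hypot(P[:,0]-.4645,P[:,1]+.1087)<.035)&(P[:,2]>.005)
    print(m.sum(),np.percentile(P[m][:,2],[0,2,5,10,25,50]).round(3))
    q=m&(P[:,2]<np.percentile(P[m][:,2],10));print(P[q].mean(0))
I=np.hstack([cv2.resize(c['image'][:,:,::-1][v:v+100,u:u+100],None,fx=4,fy=4) for c,u,v in((a,210,180),(b,240,200))])
cv2.imwrite('pics/z.png',np.clip((I/255.)**.5*255,0,255))
```

```text
237 [0.006 0.04  0.046 0.052 0.122 0.141]
[ 0.47237694 -0.11395786  0.04411708]
117 [0.119 0.123 0.125 0.126 0.129 0.188]
[ 0.44676403 -0.10580297  0.12397927][ WARN:0@0.974] global loadsave.cpp:1063 imwrite_ Unsupported depth image for selected encoder is fallbacked to CV_8U.
```

View pics/z.png

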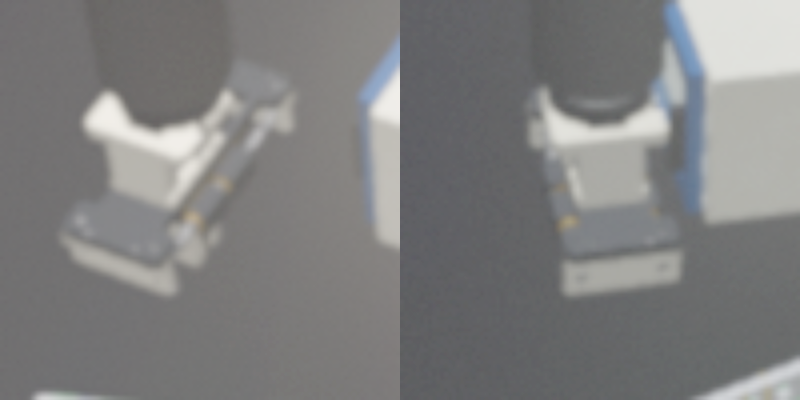

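{"method": "apply_moves", "body": {
  "targets": [
    {"dp":[0,0,-0.005],"yaw":0},
    {"dp":[0,0,-0.009],"yaw":0},
    {"dp":[0,0,-0.01],"yaw":0},
    {"dp":[0,0,-0.011],"yaw":0},
    {"dp":[0,0,-0.012],"yaw":0},
    {"dp":[0,0,-0.013],"yaw":0},
    {"dp":[0,0,-0.013],"yaw":0}
  ]
}}

```text
time_s: 5.23
tcp_pos: [0.4641, -0.1086, 0.0206]
eef_rot: [-180.0, -0.0, -177.0]
contact_force: [0.8, 0.1, 0.3]
gripper_width: 0.0005
gripper_force: 0.0
```

Run:
```python
from h import *
a=cap('scene')
print(proj(a,[[.474,-.13,.0],[.455,-.13,.0],[.474,-.13,.012],[.474,-.109,0.012],[.474,-.109,0.03]]).round(1))
```

```text
[[258.4 256.1]
 [253.1 253.8]
 [258.  253.6]
 [261.9 248.8]
 [261.3 244.9]]
```

{"method": "apply_moves", "body": {
  "targets": [
    {"dp":[0,0,-0.002],"yaw":0},
    {"dp":[0,0,-0.003],"yaw":0},
    {"dp":[0,0,-0.003],"yaw":0}
  ]
}}

```text
time_s: 5.53
tcp_pos: [0.464, -0.1086, 0.0175]
eef_rot: [180.0, -0.0, -177.0]
contact_force: [0.3, -0.2, 0.9]
gripper_width: 0.0004
gripper_force: 0.0
```

{"method": "apply_moves", "body": {
  "targets": [
    {"dp":[0,0,-0.002],"yaw":0},
    {"dp":[0,0,-0.003],"yaw":0},
    {"dp":[0,0,-0.003],"yaw":0}
  ]
}}

```text
time_s: 5.78
tcp_pos: [0.4639, -0.1086, 0.0145]
eef_rot: [180.0, -0.0, -177.0]
contact_force: [-0.8, -0.3, -0.1]
gripper_width: 0.0006
gripper_force: 0.0
```

The tips are higher than the reported pose implies, so I'll keep feeling for the bench.

{"method": "apply_moves", "body": {
  "targets": [
    {"dp":[0,0,-0.002],"yaw":0},
    {"dp":[0,0,-0.004],"yaw":0},
    {"dp":[0,0,-0.004],"yaw":0}
  ]
}}

```text
time_s: 6.03
tcp_pos: [0.4639, -0.1086, 0.0104]
eef_rot: [-180.0, -0.0, -177.0]
contact_force: [-0.2, 0.0, -0.9]
gripper_width: 0.0004
gripper_force: 0.0
```

{"method": "apply_moves", "body": {
  "targets": [
    {"dp":[0,0,-0.002],"yaw":0},
    {"dp":[0,0,-0.004],"yaw":0},
    {"dp":[0,0,-0.004],"yaw":0}
  ]
}}

```text
time_s: 6.28
tcp_pos: [0.4639, -0.1086, 0.0064]
eef_rot: [-180.0, -0.0, -177.0]
contact_force: [-0.6, 0.1, -1.0]
gripper_width: 0.0005
gripper_force: 0.0
```

Run:
```python
from h import *
w=cap('wrist');s=get_state()
T=np.array(w['T_tool_cam']);print(T.round(3))
# finger pixels region in tool coords
for uv in [(320,238),(310,245),(330,245),(310,300),(320,200),(320,225),(320,232)]:
    Z=w['range_z'][uv[1],uv[0]];p=np.r_[rays(w,uv)[0]*Z,1];print(uv,Z,(T@p)[:3].round(3))
```

```text
[[ 0.001 -0.967 -0.257  0.069]
 [ 1.     0.001  0.    -0.001]
 [-0.    -0.257  0.967 -0.162]
 [ 0.     0.     0.     1.   ]]
(320, 238) 0.16040568 [ 0.009 -0.001 -0.012]
(310, 245) 0.14940883 [ 0.011 -0.005 -0.023]
(330, 245) 0.15151337 [ 0.01   0.003 -0.021]
(310, 300) 0.122287646 [ 0.002 -0.004 -0.053]
(320, 200) 0.17541431 [ 0.022 -0.001  0.007]
(320, 225) 0.18112935 [ 0.008 -0.001  0.009]
(320, 232) 0.16532531 [ 0.01  -0.001 -0.007]
```

{"method": "apply_moves", "body": {
  "targets": [
    {"dp":[0,0,-0.002],"yaw":0},
    {"dp":[0,0,-0.003],"yaw":0},
    {"dp":[0,0,-0.003],"yaw":0}
  ]
}}

```text
time_s: 6.58
tcp_pos: [0.4639, -0.1086, 0.0035]
eef_rot: [-180.0, -0.0, -177.0]
contact_force: [-0.7, 0.0, -0.1]
gripper_width: 0.0004
gripper_force: 0.0
```

{"method": "apply_moves", "body": {
  "targets": [
    {"dp":[0,0,-0.002],"yaw":0},
    {"dp":[0,0,-0.003],"yaw":0},
    {"dp":[0,0,-0.003],"yaw":0}
  ]
}}

```text
time_s: 6.83
tcp_pos: [0.464, -0.1086, 0.0005]
eef_rot: [-180.0, -0.0, -177.0]
contact_force: [-0.6, 0.3, -0.1]
gripper_width: 0.0004
gripper_force: 0.0
```

{"method": "apply_moves", "body": {
  "targets": [
    {"dp":[0,0,-0.002],"yaw":0},
    {"dp":[0,0,-0.003],"yaw":0},
    {"dp":[0,0,-0.003],"yaw":0}
  ]
}}

```text
time_s: 7.08
tcp_pos: [0.4639, -0.1086, -0.0025]
eef_rot: [180.0, -0.0, -177.0]
contact_force: [-1.0, -0.4, 0.4]
gripper_width: 0.0009
gripper_force: 0.0
```

{"method": "apply_moves", "body": {
  "targets": [
    {"dp":[0,0,-0.001],"yaw":0},
    {"dp":[0,0,-0.002],"yaw":0},
    {"dp":[0,0,-0.002],"yaw":0}
  ]
}}

```text
time_s: 7.33
tcp_pos: [0.464, -0.1086, -0.0044]
eef_rot: [-180.0, -0.0, -177.0]
contact_force: [-0.8, -0.8, 0.9]
gripper_width: 0.0005
gripper_force: 0.0
```

Run:
```python
from h import *
w=cap('wrist');s=get_state();print(s['tcp_pos'],s['contact_force'])
T=np.array(w['T_tool_cam'])
for v in range(210,245,3):
    uv=(315,v);Z=w['range_z'][uv[1],uv[0]];p=np.r_[rays(w,uv)[0]*Z,1];print(uv,Z,(T@p)[:3].round(3),w['image'][v,315])
```

```text
[ 0.46403956 -0.10858924 -0.00432818] [ 0.49962404  1.24740604 -0.15621695]
(315, 210) 0.16657746 [ 0.02  -0.003 -0.003] [ 99  97 102]
(315, 213) 0.16758221 [ 0.018 -0.003 -0.002] [ 98  95 101]
(315, 216) 0.16735116 [ 0.017 -0.003 -0.003] [ 99  95 102]
(315, 219) 0.16868436 [ 0.015 -0.003 -0.002] [ 98  94 101]
(315, 222) 0.16871671 [ 0.014 -0.003 -0.002] [ 99  94 102]
(315, 225) 0.1682538 [ 0.012 -0.003 -0.003] [ 98  96 102]
(315, 228) 0.1697059 [ 0.011 -0.003 -0.002] [100  98 103]
(315, 231) 0.16919477 [ 0.009 -0.003 -0.003] [83 80 85]
(315, 234) 0.16463067 [ 0.01  -0.003 -0.008] [60 58 61]
(315, 237) 0.15933527 [ 0.01  -0.003 -0.013] [63 61 62]
(315, 240) 0.1573861 [ 0.01  -0.003 -0.015] [61 59 61]
(315, 243) 0.15345667 [ 0.01  -0.003 -0.019] [60 57 61]
```

{"method": "apply_moves", "body": {
  "targets": [
    {"dp":[0,0,-0.001],"yaw":0},
    {"dp":[0,0,-0.002],"yaw":0},
    {"dp":[0,0,-0.002],"yaw":0}
  ]
}}

```text
time_s: 7.63
tcp_pos: [0.4642, -0.1086, -0.0055]
eef_rot: [-180.0, 0.0, -177.0]
contact_force: [-3.0, 1.2, 11.4]
gripper_width: 0.0004
gripper_force: 5.6
```

{"method": "apply_moves", "body": {
  "targets": [
    {"dp":[0,0,-0.001],"yaw":0},
    {"dp":[0,0,-0.002],"yaw":0},
    {"dp":[0,0,-0.002],"yaw":0}
  ]
}}

```text
time_s: 7.88
tcp_pos: [0.4643, -0.1086, -0.0058]
eef_rot: [-180.0, 0.0, -176.9]
contact_force: [-11.8, 4.7, 40.2]
gripper_width: 0.0006
gripper_force: 20.0
```

{"method": "apply_moves", "body": {
  "targets": [
    {"dp":[0,0,-0.001],"yaw":0},
    {"dp":[0,0,-0.002],"yaw":0},
    {"dp":[0,0,-0.002],"yaw":0}
  ]
}}

```text
time_s: 8.13
tcp_pos: [0.4644, -0.1086, -0.0059]
eef_rot: [-180.0, 0.1, -176.9]
contact_force: [-20.2, 8.3, 68.0]
gripper_width: 0.0003
gripper_force: 34.4
```

Contact: the bench is reached at TCP z ≈ -0.005, so the real fingertips are about 5 mm behind the reported TCP. I'll use that offset, go back up, and regrasp.

{"method": "apply_moves", "body": {
  "targets": [
    {"dp":[0,0,0.03],"yaw":0},
    {"dp":[0,0,0.07],"yaw":0},
    {"dp":[0,0,0.1],"yaw":2},
    {"dp":[0.01,-0.03,0.1],"yaw":7},
    {"dp":[0.03,-0.06,0.1],"yaw":13},
    {"dp":[0.05,-0.1,0.1],"yaw":19},
    {"dp":[0.066,-0.133,0.1],"yaw":19},
    {"dp":[0.066,-0.133,0.1],"yaw":19},
    {"dp":[0.066,-0.133,0.1],"yaw":19},
    {"dp":[0.066,-0.133,0.08],"yaw":19},
    {"dp":[0.066,-0.133,0.05],"yaw":19},
    {"dp":[0.066,-0.133,0.03],"yaw":19},
    {"dp":[0.066,-0.133,0.018],"yaw":19},
    {"dp":[0.066,-0.133,0.016],"yaw":19},
    {"dp":[0.066,-0.133,0.016],"yaw":19}
  ],
  "grip": -1
}}

```text
time_s: 9.38
tcp_pos: [0.5293, -0.2408, 0.0052]
eef_rot: [179.9, -0.1, -158.0]
contact_force: [0.2, -0.9, 0.5]
gripper_width: 0.087
gripper_force: 0.0
```

{"method": "apply_moves", "body": {
  "targets": [
    {"dp":[0,0,0],"yaw":0},
    {"dp":[0,0,0],"yaw":0},
    {"dp":[0,0,0],"yaw":0},
    {"dp":[0,0,0],"yaw":0},
    {"dp":[0,0,0],"yaw":0},
    {"dp":[0,0,0],"yaw":0},
    {"dp":[0,0,0],"yaw":0},
    {"dp":[0,0,0],"yaw":0},
    {"dp":[0,0,0],"yaw":0},
    {"dp":[0,0,0],"yaw":0},
    {"dp":[0,0,0],"yaw":0},
    {"dp":[0,0,0],"yaw":0},
    {"dp":[0,0,0],"yaw":0},
    {"dp":[0,0,0],"yaw":0}
  ],
  "grip": 1,
  "squeeze": 25
}}

```text
time_s: 10.55
tcp_pos: [0.53, -0.2414, 0.0057]
eef_rot: [180.0, -0.0, -158.0]
contact_force: [-0.0, 1.0, 0.9]
gripper_width: 0.0077
gripper_force: 24.9
```

The bar is held at 7.7 mm, 25 N. Carrying it to the clear bench.

{"method": "apply_moves", "body": {
  "targets": [
    {"dp":[0,0,0.02],"yaw":0},
    {"dp":[0,0,0.05],"yaw":0},
    {"dp":[0,0.01,0.06],"yaw":-4},
    {"dp":[-0.01,0.04,0.06],"yaw":-8},
    {"dp":[-0.03,0.07,0.06],"yaw":-12},
    {"dp":[-0.05,0.1,0.06],"yaw":-16},
    {"dp":[-0.06,0.12,0.05],"yaw":-19},
    {"dp":[-0.065,0.128,0.03],"yaw":-19},
    {"dp":[-0.065,0.128,0.01],"yaw":-19},
    {"dp":[-0.065,0.128,0.001],"yaw":-19},
    {"dp":[-0.065,0.128,-0.003],"yaw":-19},
    {"dp":[-0.065,0.128,-0.0045],"yaw":-19},
    {"dp":[-0.065,0.128,-0.0045],"yaw":-19}
  ]
}}

```text
time_s: 11.63
tcp_pos: [0.4655, -0.1139, 0.0013]
eef_rot: [-180.0, -0.0, -177.0]
contact_force: [0.6, 0.3, -0.6]
gripper_width: 0.0078
gripper_force: 25.0
```

{"method": "apply_moves", "body": {
  "targets": [
    {"dp":[0,0,-0.001],"yaw":0},
    {"dp":[0,0,-0.001],"yaw":0}
  ]
}}

```text
time_s: 11.8
tcp_pos: [0.4658, -0.1138, 0.0008]
eef_rot: [180.0, 0.1, -177.0]
contact_force: [0.1, -0.2, -1.4]
gripper_width: 0.0081
gripper_force: 25.0
```

{"method": "apply_moves", "body": {
  "targets": [
    {"dp":[0,0,0],"yaw":0},
    {"dp":[0,0,0],"yaw":0},
    {"dp":[0,0,0],"yaw":0},
    {"dp":[0,0,0],"yaw":0},
    {"dp":[0,0,0.004],"yaw":0},
    {"dp":[0,0,0.01],"yaw":0},
    {"dp":[0,0,0.016],"yaw":0},
    {"dp":[0,0,0.016],"yaw":0},
    {"dp":[0,0,0.016],"yaw":0},
    {"dp":[0,0,0.016],"yaw":0},
    {"dp":[0,0,0.016],"yaw":0}
  ],
  "grip": -1
}}

```text
time_s: 12.72
tcp_pos: [0.4649, -0.1136, 0.0162]
eef_rot: [180.0, -0.0, -177.0]
contact_force: [0.3, 0.8, -0.9]
gripper_width: 0.0753
gripper_force: 0.0
```

{"method": "apply_moves", "body": {
  "targets": [
    {"dp":[0,-0.01,0],"yaw":0},
    {"dp":[0,-0.02,0],"yaw":0},
    {"dp":[0,-0.028,0],"yaw":0},
    {"dp":[0,-0.034,0],"yaw":0},
    {"dp":[0,-0.039,0],"yaw":0},
    {"dp":[0,-0.043,0],"yaw":0},
    {"dp":[0,-0.047,0],"yaw":0},
    {"dp":[0,-0.051,0],"yaw":0},
    {"dp":[0,-0.055,0],"yaw":0},
    {"dp":[0,-0.055,0],"yaw":0},
    {"dp":[0,-0.04,0.02],"yaw":0},
    {"dp":[0,-0.02,0.06],"yaw":0},
    {"dp":[0,-0.01,0.1],"yaw":0},
    {"dp":[0,-0.01,0.13],"yaw":0},
    {"dp":[0,-0.01,0.13],"yaw":0},
    {"dp":[0,-0.01,0.13],"yaw":0}
  ]
}}

```text
time_s: 14.05
tcp_pos: [0.4665, -0.123, 0.1485]
eef_rot: [180.0, 0.3, -176.9]
contact_force: [-0.5, -0.2, -0.2]
gripper_width: 0.0873
gripper_force: 0.0
```

```bash
cat > bar.py <<'E'
from h import *
w=cap('wrist','w2.png');print(get_state()['tcp_pos'])
h=cv2.cvtColor(w['image'],cv2.COLOR_RGB2HSV)
v,u=np.mgrid[0:400:2,0:640:2];uv=np.c_[u.ravel(),v.ravel()]
P=depth(w,uv);H=h[uv[:,1],uv[:,0]]
m=(H[:,1]<60)&(H[:,2]>110)&(P[:,2]<.04)&(P[:,2]>-.01);print(m.sum(),np.percentile(P[m][:,2],[5,50,95]))
Q=plane(w,uv[m],.008)[:,:2].astype(np.float32);print(cv2.minAreaRect(Q))
b=cv2.inRange(h,(100,120,50),(130,255,255));k,l,s,ce=cv2.connectedComponentsWithStats(b)
for i in range(1,k):
    if s[i,4]>60: print('blue',s[i],plane(w,ce[i],.008))
E
python3 bar.py
```

```text
[ 0.46527492 -0.12319581  0.1468898 ]
1572 [-0.0021438   0.00605801  0.00737191]
((0.49045878648757935, -0.12581303715705872), (0.24326452612876892, 0.6054858565330505), 5.340316295623779)
blue [291 103  38  12 455] [[ 0.40257614 -0.13659077  0.008     ]]
```

View pics/w2.png

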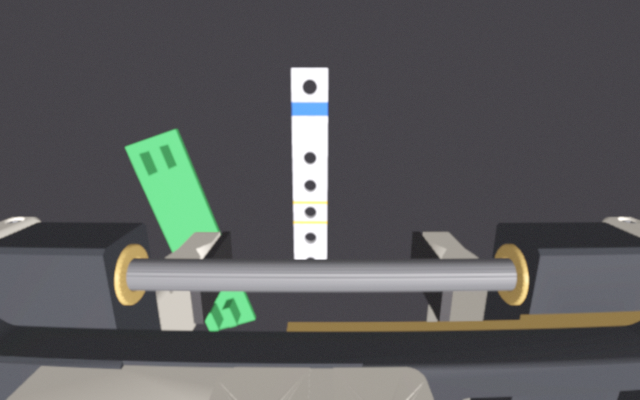

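The bar now lies flat. The eye is at (309,87), the band at (310,109), the holes at (310,158), (310,186), (310,212) and (310,238), and the striped hole is at (310,212).

Run:
```python
from h import *
w=cap('wrist');s=get_state();print(s['tcp_pos'],s['eef_rot'][2])
P=plane(w,[(309.5,87),(310,158),(310,186),(310,212),(310,238)],.008);print(P.round(4))
e=P[0];d=P[3]-e;print('len',np.linalg.norm(d),np.degrees(np.arctan2(d[1],d[0])))
u=d/np.linalg.norm(d);print('target grip x=-10',e+.07*u-s['tcp_pos'])
```

```text
[ 0.46460319 -0.12341035  0.1458763 ] -177.00139447015468
[[ 0.3835 -0.1375  0.008 ]
 [ 0.4426 -0.1344  0.008 ]
 [ 0.4675 -0.1332  0.008 ]
 [ 0.4915 -0.1321  0.008 ]
 [ 0.5166 -0.131   0.008 ]]
len 0.10814673274639688 2.850165063367307
target grip x=-10 [-0.01118654 -0.01062514 -0.1378763 ]
```

{"method": "apply_moves", "body": {
  "targets": [
    {"dp":[-0.011,-0.0105,-0.03],"yaw":0},
    {"dp":[-0.011,-0.0105,-0.07],"yaw":0},
    {"dp":[-0.011,-0.0105,-0.11],"yaw":0},
    {"dp":[-0.011,-0.0105,-0.135],"yaw":0},
    {"dp":[-0.011,-0.0105,-0.145],"yaw":0},
    {"dp":[-0.011,-0.0105,-0.1485],"yaw":0},
    {"dp":[-0.011,-0.0105,-0.1485],"yaw":0},
    {"dp":[-0.011,-0.0105,-0.1485],"yaw":0}
  ]
}}

```text
time_s: 14.82
tcp_pos: [0.4534, -0.1343, -0.003]
eef_rot: [-180.0, -0.1, -177.0]
contact_force: [0.5, 0.9, 0.9]
gripper_width: 0.0874
gripper_force: 0.0
```

{"method": "apply_moves", "body": {
  "targets": [
    {"dp":[0,0,0],"yaw":0},
    {"dp":[0,0,0],"yaw":0},
    {"dp":[0,0,0],"yaw":0},
    {"dp":[0,0,0],"yaw":0},
    {"dp":[0,0,0],"yaw":0},
    {"dp":[0,0,0],"yaw":0},
    {"dp":[0,0,0],"yaw":0},
    {"dp":[0,0,0],"yaw":0},
    {"dp":[0,0,0],"yaw":0},
    {"dp":[0,0,0],"yaw":0},
    {"dp":[0,0,0],"yaw":0},
    {"dp":[0,0,0],"yaw":0},
    {"dp":[0,0,0],"yaw":0}
  ],
  "grip": 1,
  "squeeze": 35
}}

```text
time_s: 15.9
tcp_pos: [0.4541, -0.1341, -0.0022]
eef_rot: [180.0, 0.0, -177.0]
contact_force: [0.5, 1.5, 0.3]
gripper_width: 0.029
gripper_force: 35.0
```

{"method": "apply_moves", "body": {
  "targets": [
    {"dp":[0,0,0.03],"yaw":0},
    {"dp":[0,0,0.07],"yaw":0},
    {"dp":[0,0,0.11],"yaw":0},
    {"dp":[0,0,0.15],"yaw":0},
    {"dp":[0,0.0,0.185],"yaw":0},
    {"dp":[0.02,0.03,0.196],"yaw":0},
    {"dp":[0.045,0.06,0.196],"yaw":0},
    {"dp":[0.07,0.09,0.196],"yaw":0},
    {"dp":[0.095,0.12,0.196],"yaw":0},
    {"dp":[0.12,0.15,0.196],"yaw":0},
    {"dp":[0.14,0.18,0.196],"yaw":0},
    {"dp":[0.155,0.2,0.196],"yaw":0},
    {"dp":[0.164,0.214,0.196],"yaw":0},
    {"dp":[0.164,0.214,0.196],"yaw":0},
    {"dp":[0.164,0.214,0.196],"yaw":0},
    {"dp":[0.164,0.214,0.196],"yaw":0},
    {"dp":[0.164,0.214,0.196],"yaw":0}
  ]
}}

```text
time_s: 17.32
tcp_pos: [0.6174, 0.079, 0.1939]
eef_rot: [-180.0, -0.0, -177.0]
contact_force: [-0.2, 0.4, -1.2]
gripper_width: 0.029
gripper_force: 35.0
```

Run:
```python
from h import *
w=cap('wrist','w3.png');a=cap('scene');s=get_state();print(s['tcp_pos'],s['eef_rot'],s['gripper_width'])
u=np.array([np.cos(np.radians(2.9)),np.sin(np.radians(2.9)),0])
B=s['tcp_pos']+[0,0,.0065]
print('eye pred px',proj(w,B-.07*u),'pin tip pred',proj(w,[.548,.107,.178]))
```

```text
[0.61771152 0.07902103 0.19417687] [ 1.79988584e+02  2.28649060e-02 -1.77055986e+02] 0.02965278827939039
eye pred px [[322.54492786 102.08426411]] pin tip pred [[385.79232353 106.37227084]]
```

View pics/w3.png

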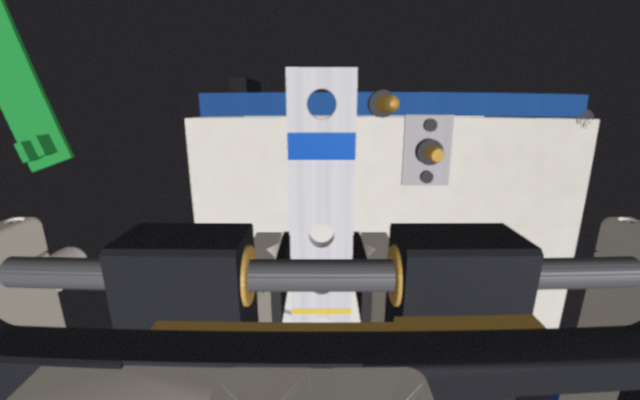

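The wrist view shows the eye at (321.5,103), the pin from base (381,103) to tip (394,103), the peg tip at (437,155) with its boss at (428,152), and the mount plate centred at (428,150). The hinge is near (587,118).

Run:
```python
from h import *
w=cap('wrist');s=get_state();print(s['tcp_pos'])
f=lambda p,z:plane(w,[p],z)[0][:2].round(4)
eye=f((321.5,103),.2045);tip=f((394,103),.178);base=f((379,103),.148)
print('eye',eye,'pin tip',tip,'base',base)
pt=f((437,155),.162);pb=f((428,152),.148);print('peg tip',pt,'boss',pb,'plate c',f((428,150),.141))
c=[f(p,.14) for p in((188,118),(597,121))];print('roof front corners',c, f((587,118),.15))
d=c[1]-c[0];yaw=np.arctan2(-d[0],d[1]);print('yaw',np.degrees(yaw))
pin=(tip+base)/2;peg=(pt+pb)/2
R=np.array([[np.cos(yaw),-np.sin(yaw)],[np.sin(yaw),np.cos(yaw)]])
hinge=pin-R@[-.008,-.130];print('hinge',hinge)
for th in np.arange(.4,.8,.05):
    q=hinge+R@(np.array([[np.cos(th),np.sin(th)],[-np.sin(th),np.cos(th)]])@[-.008,-.13])
    v=peg-q;print(th.round(2),q.round(4),np.linalg.norm(v).round(4),np.degrees(np.arctan2(v[1],v[0])).round(1))
print('d',pin-eye)
```

```text
[0.61779375 0.07912723 0.1941845 ]
eye [0.5485 0.0751] pin tip [0.5464 0.1111] base [0.5465 0.1084]
peg tip [0.573  0.1414] boss [0.5732 0.1405] plate c [0.5728 0.1426]
roof front corners [array([ 0.561 , -0.0057]), array([0.5482, 0.2486])] [0.547  0.2338]
yaw 2.881508313419167
hinge [0.54790471 0.2399878 ]
0.4 [0.4958 0.1206] 0.0799 14.8
0.45 [0.4899 0.1233] 0.085 12.0
0.5 [0.4842 0.1264] 0.0901 9.3
0.55 [0.4786 0.1297] 0.0952 6.8
0.6 [0.4732 0.1333] 0.1002 4.4
0.65 [0.4679 0.1372] 0.1052 2.0
0.7 [0.4629 0.1413] 0.1102 -0.2
0.75 [0.4581 0.1457] 0.1151 -2.4
d [-0.00205  0.03465]
```

{"method": "apply_moves", "body": {
  "targets": [
    {"dp":[-0.001,0.015,0],"yaw":0},
    {"dp":[-0.002,0.028,0],"yaw":0},
    {"dp":[-0.002,0.035,0],"yaw":0},
    {"dp":[-0.002,0.035,0],"yaw":0},
    {"dp":[-0.002,0.035,-0.003],"yaw":0},
    {"dp":[-0.002,0.035,-0.006],"yaw":0},
    {"dp":[-0.002,0.035,-0.01],"yaw":0},
    {"dp":[-0.002,0.035,-0.014],"yaw":0},
    {"dp":[-0.002,0.035,-0.018],"yaw":0},
    {"dp":[-0.002,0.035,-0.02],"yaw":0},
    {"dp":[-0.002,0.035,-0.02],"yaw":0}
  ]
}}

```text
time_s: 18.38
tcp_pos: [0.6158, 0.1146, 0.1729]
eef_rot: [-180.0, -0.1, -177.0]
contact_force: [0.4, 0.1, -1.1]
gripper_width: 0.0292
gripper_force: 35.0
```

Run:
```python
from h import *
w=cap('wrist');s=get_state();print(s['tcp_pos'],s['contact_force'])
c=w['image'][60:160,260:380]
h=cv2.cvtColor(c,cv2.COLOR_RGB2HSV)
m=cv2.inRange(h,(8,110,80),(30,255,255));k,l,st,ce=cv2.connectedComponentsWithStats(m)
for i in range(1,k):
    if st[i,4]>8: print('brass',st[i],ce[i]+[260,60])
d=((h[:,:,1]>70)|(h[:,:,2]<110)).astype(np.uint8)*255
k,l,st,ce=cv2.connectedComponentsWithStats(d)
for i in range(1,k):
    if st[i,4]>30: print('nonwhite',st[i],ce[i]+[260,60])
```

```text
[0.61599976 0.11470042 0.17335605] [ 0.21613572 -0.13130399 -1.64896665]
brass [ 53  34  18  18 263] [321.63878327 102.63878327]
brass [110  90  10  10  89] [374.94382022 154.8988764 ]
nonwhite [   0    0  120   56 3129] [317.51613934  83.72674976]
nonwhite [ 48  30  27  28 593] [321.15008432 103.56998314]
nonwhite [110  60  10  13 107] [375.10280374 126.23364486]
nonwhite [  27   73   69   27 1833] [321.4446263  145.96835788]
nonwhite [102  82  18  18 281] [371.35587189 151.3772242 ]
```

The pin tip (321.6,102.6) is centred in the eye (321.2,103.6). I'll lower the bar along the pin and draw the door open along its arc.

{"method": "apply_moves", "body": {
  "targets": [
    {"dp":[0,0,-0.004],"yaw":0},
    {"dp":[0,0,-0.008],"yaw":0},
    {"dp":[0,0,-0.0115],"yaw":0},
    {"dp":[0,0,-0.0115],"yaw":0},
    {"dp":[0,0,-0.0115],"yaw":0}
  ]
}}

```text
time_s: 18.85
tcp_pos: [0.616, 0.1149, 0.1619]
eef_rot: [-180.0, -0.0, -177.0]
contact_force: [-0.6, -0.4, -2.2]
gripper_width: 0.0293
gripper_force: 35.0
```

{"method": "apply_moves", "body": {
  "targets": [
    {"dp":[-0.007,0,0],"yaw":0},
    {"dp":[-0.013,0.0,0],"yaw":-0.4},
    {"dp":[-0.02,0.001,0],"yaw":-0.7},
    {"dp":[-0.026,0.002,0],"yaw":-1},
    {"dp":[-0.032,0.003,0],"yaw":-1.2},
    {"dp":[-0.0385,0.0045,0],"yaw":-1.5},
    {"dp":[-0.045,0.0065,0],"yaw":-1.8},
    {"dp":[-0.0507,0.0085,0],"yaw":-2},
    {"dp":[-0.0565,0.011,0],"yaw":-2.2},
    {"dp":[-0.0624,0.0137,0],"yaw":-2.4},
    {"dp":[-0.068,0.017,0],"yaw":-2.7},
    {"dp":[-0.0734,0.02,0],"yaw":-3},
    {"dp":[-0.0786,0.0237,0],"yaw":-3},
    {"dp":[-0.0825,0.027,0],"yaw":-3},
    {"dp":[-0.0835,0.0275,0],"yaw":-3},
    {"dp":[-0.0835,0.0275,0],"yaw":-3},
    {"dp":[-0.0835,0.0275,0],"yaw":-3}
  ]
}}

```text
time_s: 20.27
tcp_pos: [0.5327, 0.1426, 0.1623]
eef_rot: [180.0, 0.0, -180.0]
contact_force: [0.8, -3.3, -1.5]
gripper_width: 0.0293
gripper_force: 35.0
```

Run:
```python
from h import *
w=cap('wrist','w4.png');a=cap('scene');b=cap('side');s=get_state();print(s['tcp_pos'],s['eef_rot'],s['contact_force'])
I=np.hstack([cv2.resize(c['image'][:,:,::-1][v:v+100,u:u+100],None,fx=4,fy=4) for c,u,v in((a,270,140),(w,270,60))])
cv2.imwrite('pics/z2.png',I)
```

```text
[0.53282734 0.14234627 0.1621959 ] [-1.79999324e+02  1.08847701e-03  1.79990968e+02] [-0.35288379 -1.34335557 -1.76779644]
```

View pics/z2.png

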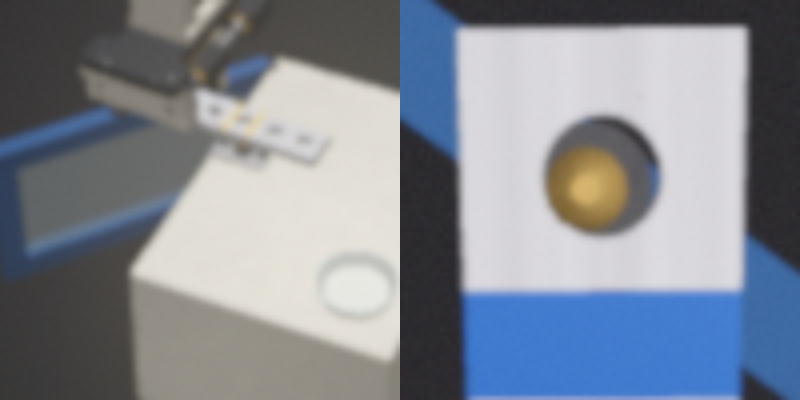

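The left crop shows the striped hole at about (247,121) over the peg mount. The right crop shows the pin inside the eye at (587,187), to the −y side of the eye centre (603,175). I'll shift 1.5 mm toward −y and lower to feel for the peg.

{"method": "apply_moves", "body": {
  "targets": [
    {"dp":[0,-0.0013,0],"yaw":0},
    {"dp":[0,-0.0013,-0.001],"yaw":0},
    {"dp":[0,-0.0013,-0.002],"yaw":0},
    {"dp":[0,-0.0013,-0.003],"yaw":0},
    {"dp":[0,-0.0013,-0.004],"yaw":0},
    {"dp":[0,-0.0013,-0.005],"yaw":0},
    {"dp":[0,-0.0013,-0.005],"yaw":0},
    {"dp":[0,-0.0013,-0.005],"yaw":0}
  ]
}}

```text
time_s: 21.08
tcp_pos: [0.5327, 0.1412, 0.1573]
eef_rot: [180.0, 0.0, -180.0]
contact_force: [1.5, -0.7, -0.7]
gripper_width: 0.0291
gripper_force: 35.0
```

{"method": "apply_moves", "body": {
  "targets": [
    {"dp":[0,0,-0.001],"yaw":0},
    {"dp":[0,0,-0.002],"yaw":0},
    {"dp":[0,0,-0.003],"yaw":0},
    {"dp":[0,0,-0.004],"yaw":0},
    {"dp":[0,0,-0.004],"yaw":0}
  ]
}}

```text
time_s: 21.5
tcp_pos: [0.5325, 0.1411, 0.153]
eef_rot: [-180.0, -0.0, 180.0]
contact_force: [2.3, -0.3, 0.4]
gripper_width: 0.0291
gripper_force: 35.0
```

{"method": "apply_moves", "body": {
  "targets": [
    {"dp":[0,0,-0.001],"yaw":0},
    {"dp":[0,0,-0.002],"yaw":0},
    {"dp":[0,0,-0.003],"yaw":0},
    {"dp":[0,0,-0.004],"yaw":0},
    {"dp":[0,0,-0.005],"yaw":0},
    {"dp":[0,0,-0.005],"yaw":0}
  ]
}}

```text
time_s: 22.0
tcp_pos: [0.5326, 0.1411, 0.148]
eef_rot: [-180.0, -0.0, 180.0]
contact_force: [2.1, -1.4, 0.1]
gripper_width: 0.0289
gripper_force: 35.0
```

```bash
cat > chk.py <<'E'
from h import *
w=cap('wrist');a=cap('scene');b=cap('side');s=get_state();print(s['tcp_pos'],s['contact_force'],s['moment'])
I=np.hstack([cv2.resize(c['image'][:,:,::-1][v:v+n,u:u+n],(400,400),interpolation=cv2.INTER_CUBIC) for c,u,v,n in((a,295,140,60),(b,285,165,60))])
cv2.imwrite('pics/z3.png',I)
for n,c in(('a',a),('b',b)):
    P=depth(c,np.array([(u,v) for u in range(290,365) for v in range(150,215)]))
    for x0,x1 in((.54,.56),(.565,.585),(.59,.61),(.61,.625),(.45,.47),(.47,.49)):
        m=(P[:,0]>x0)&(P[:,0]<x1)&(abs(P[:,1]-.141)<.01)&(P[:,2]>.1)&(P[:,2]<.18)
        if m.sum(): print(n,x0,m.sum(),np.median(P[m][:,2]).round(4))
E
python3 chk.py
```

```text
[0.53258374 0.14112027 0.14821866] [ 2.81907652 -1.47986776 -0.29555256] [-0.37747558 -0.5923558   0.00580054]
a 0.54 29 0.1562
a 0.565 33 0.1556
a 0.59 37 0.1552
a 0.61 28 0.1565
a 0.45 16 0.1084
a 0.47 19 0.1155
b 0.54 13 0.1539
b 0.565 23 0.1549
b 0.59 23 0.1533
b 0.61 19 0.1517
```

{"method": "apply_moves", "body": {
  "targets": [
    {"dp":[0,0,-0.001],"yaw":0},
    {"dp":[0,0,-0.002],"yaw":0},
    {"dp":[0,0,-0.002],"yaw":0}
  ]
}}

```text
time_s: 22.4
tcp_pos: [0.5326, 0.1411, 0.1461]
eef_rot: [180.0, -0.0, -180.0]
contact_force: [2.8, -1.1, -1.0]
gripper_width: 0.0292
gripper_force: 35.0
```

{"method": "apply_moves", "body": {
  "targets": [
    {"dp":[0,0,-0.0005],"yaw":0},
    {"dp":[0,0,-0.001],"yaw":0},
    {"dp":[0,0,-0.001],"yaw":0}
  ]
}}

```text
time_s: 22.65
tcp_pos: [0.5326, 0.1411, 0.1457]
eef_rot: [180.0, 0.0, -180.0]
contact_force: [0.2, -1.1, 5.2]
gripper_width: 0.0293
gripper_force: 35.0
```

```bash
cat > br.py <<'E'
from h import *
s=get_state();print(s['tcp_pos'],s['contact_force'])
for n in('scene','side'):
    c=cap(n);h=cv2.cvtColor(c['image'],cv2.COLOR_RGB2HSV)
    m=cv2.inRange(h,(8,90,60),(30,255,255));k,l,st,ce=cv2.connectedComponentsWithStats(m)
    print(n,'pred peg tip',proj(c,[.573,.141,.160]).round(1),'pin tip',proj(c,[.463,.141,.17]).round(1))
    for i in range(1,k):
        if st[i,4]>2 and 270<ce[i][0]<370 and 140<ce[i][1]<230: print(st[i],ce[i].round(1),plane(c,ce[i],.156)[0].round(4),c['image'][l==i].mean(0).round())
E
python3 br.py; python3 chk.py
```

```text
[0.53261633 0.14111766 0.14573197] [ 0.18806497 -1.10267696  5.18934793]
scene pred peg tip [[330.  172.7]] pin tip [[298.4 159.1]]
side pred peg tip [[313.4 188.4]] pin tip [[280.2 188. ]]
[280 187   3   3   8] [281.1 187.9] [0.4681 0.1645 0.156 ] [98. 83. 54.]
[0.53261268 0.14111783 0.14574019] [-0.03890986 -0.63956034  5.83549436] [-0.45809647  0.30954381  0.06682584]
a 0.54 27 0.1538
a 0.565 25 0.1548
a 0.59 29 0.1537
a 0.61 28 0.1533
a 0.45 12 0.1069
a 0.47 17 0.113
b 0.54 10 0.1526
b 0.565 24 0.1529
b 0.59 22 0.153
b 0.61 18 0.1494
```

Run:
```python
from h import *
for n,u,v in(('scene',330,172),('side',313,188)):
    c=cap(n);x=c['image'][v-9:v+8,u-14:u+15].astype(int)
    print(n,'R-B\n',x[:,:,0]-x[:,:,2]);print('V\n',x.max(2))
```

```text
scene R-B
 [[  3  10  21  32  34  23  10   6   8   8   0 -13 -19 -20 -19 -16  -3   6
   10  12  13  12  12  12  12  12  12  12  12]
 [  4   4  12  24  32  22  10   8  10   9   4  -7 -11 -11 -11  -6   4   9
   12  12  13  12  12  12  12  12  13  13  12]
 [  4   4   8  14  17  13   7   8  10   9   6   0  -3  -3  -3   2   9  11
   12  12  12  12  13  12  13  13  13  12  12]
 [  6   6   6   5   4   3   2   5   8   8   5   0   0   0   4   8  11  12
   12  12  12  12  13  13  12  12  12  12  12]
 [  9   9   5   1  -1   0   1   1   3   3   1   0  -1   4   9  11  11  12
   12  12  12  12  13  12  12  12  12  12  12]
 [ 12  11   6   1   0   0  -1  -1   0   0  -1  -1   3   9  13  12  12  12
   12  12  12  12  12  12  12  11  12  13  12]
 [ 12  11   5   0  -1   0  -1   0  -1  -1  -1   0   8  19  19  14  12  12
   11  12  12  12  12  13  12  12  12  12  12]
 [ 13  12   5   0  -1   0  -1   0   0   0  -1   1  14  30  29  17  11  11
   11  14  13  12  12  12  12  13  13  12  12]
 [ 13  12   6   1  -1  -1   0   1   1  -1   1   6  24  45  42  24  11   8
   13  19  15  12  12  13  12  12  12  12  12]

[... 5965 characters left out ...]
110 122 147 176 189 192 190 175 155 148 162 183
  192 188 185 173 160 162 177 189 191 190 183]
 [134 114 110 110 109 109 112 125 152 177 189 187 188 184 170 164 171 183
  188 184 180 178 170 170 176 181 180 179 175]
 [140 117 109 111 110 111 115 135 163 176 180 174 173 174 168 168 167 168
  169 162 162 163 160 156 157 158 158 155 152]
 [143 117 112 113 113 112 117 133 153 157 158 153 149 147 144 145 143 140
  138 137 140 144 146 147 151 153 153 155 158]
 [127 114 113 114 113 114 114 122 132 139 143 141 137 135 136 137 141 145
  145 146 148 153 162 172 176 178 178 181 183]
 [109 105 108 110 109 112 114 119 128 141 151 151 147 146 146 148 153 157
  159 161 162 168 179 189 194 195 195 195 197]]
```

The brass peg shows between the two stripes at the predicted spot in both cameras, and contact came at the home height. Releasing.

{"method": "apply_moves", "body": {
  "targets": [
    {"dp":[0,0,0],"yaw":0},
    {"dp":[0,0,0],"yaw":0},
    {"dp":[0,0,0],"yaw":0},
    {"dp":[0,0,0],"yaw":0},
    {"dp":[0,0,0.001],"yaw":0},
    {"dp":[0,0,0.001],"yaw":0},
    {"dp":[0,0,0.001],"yaw":0},
    {"dp":[0,0,0.001],"yaw":0},
    {"dp":[0,0,0.005],"yaw":0},
    {"dp":[0,0,0.015],"yaw":0},
    {"dp":[0,0,0.04],"yaw":0},
    {"dp":[0,0,0.08],"yaw":0},
    {"dp":[0,0,0.1],"yaw":0},
    {"dp":[0,0,0.1],"yaw":0},
    {"dp":[0,0,0.1],"yaw":0}
  ],
  "grip": -1
}}

```text
time_s: 24.25
tcp_pos: [0.5333, 0.1415, 0.2477]
eef_rot: [179.9, 0.2, -180.0]
contact_force: [0.4, 0.3, -0.8]
gripper_width: 0.0876
gripper_force: 0.0
```

```bash
python3 br.py
python3 - <<'E'
from h import *
w=cap('wrist');h=cv2.cvtColor(w['image'],cv2.COLOR_RGB2HSV)
m=cv2.inRange(h,(8,90,70),(32,255,255));k,l,st,ce=cv2.connectedComponentsWithStats(m)
for i in range(1,k):
    if st[i,4]>15: print('yel',st[i],ce[i].round(1),plane(w,ce[i],.156)[0].round(4))
v,u=np.mgrid[0:400:2,0:640:2];uv=np.c_[u.ravel(),v.ravel()];P=depth(w,uv)
for x0,x1 in((.44,.45),(.47,.5),(.5,.53),(.54,.56),(.585,.61)):
    q=(P[:,0]>x0)&(P[:,0]<x1)&(abs(P[:,1]-.141)<.012)&(P[:,2]<.18)&(P[:,2]>.1)
    if q.any(): print(x0,q.sum(),np.median(P[q][:,2]).round(4))
print('pred eye',proj(w,[.463,.141,.156]),'pin tip',proj(w,[.463,.141,.178]),'peg tip',proj(w,[.573,.141,.162]))
E
```

```text
[0.53330865 0.141537   0.24767819] [ 0.36391316  0.269375   -0.76489072]
scene pred peg tip [[330.  172.7]] pin tip [[298.4 159.1]]
[299 158   2   2   4] [299.5 158.5] [0.4558 0.1588 0.156 ] [126. 108.  80.]
side pred peg tip [[313.4 188.4]] pin tip [[280.2 188. ]]
[281 187   3   4   8] [281.8 188.2] [0.4699 0.1619 0.156 ] [100.  85.  57.]
yel [313 103  12  12 116] [318.4 108.7] [0.4664 0.1386 0.156 ]
yel [303 239  38   3 109] [320.8 240. ] [0.5646 0.1403 0.156 ]
yel [ 114  244   35   62 1104] [127.2 274.3] [ 0.5951 -0.0159  0.156 ]
yel [318 245  11  12  96] [322.6 250.6] [0.5734 0.1418 0.156 ]
yel [ 495  244   35   62 1057] [515.3 274.6] [0.5951 0.2975 0.156 ]
yel [ 288  311  352   21 3577] [486.8 323.2] [0.6402 0.2801 0.156 ]
0.44 2 0.1537
0.47 363 0.1544
0.5 278 0.1542
0.54 185 0.154
0.585 2 0.1554
pred eye [[321.78923089 103.71224244]] pin tip [[321.87115454 103.65475329]] peg tip [[321.61931927 253.24420985]]
```

```bash
python3 -c "
from plant import r
print(r.close_job())"
```

```text
the job is handed in; nothing more can be done
None
```

I handed the job in at about 24 s, with the bar let go and the gripper 100 mm clear. My last camera check showed the bar level on the pin and the peg through the striped hole, with the door at about 0.67 rad by my estimate from the pin's position; no verdict came back.

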